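Photograph the sample: clear the view, open the hood, half-press, then shoot

TASK

Take a picture of the amber sample with the bench camera. First clear its view: set the beam stop gently down, upright, on the yellow-rimmed parking pad (base wholly on the pad, about centred) and swing the chamber's black hood up until its spring keeps it open; then half-press the red release on the camera to its first click, keep it there for a good second to focus, press it fully down to shoot and let it go. Leave everything else on the table where it stands.

Things in the scene. Friction and masses are not known exactly. Their poses are not given: they have to be found in the camera images.
- chamber: Fixed sample chamber: aluminium base plate 170 x 180 x 30 mm high (x, y, z) carrying an amber glass sample (top 92 mm high) in its middle. Origin: centre of the underside. Its -x side is the front, roughly towards the robot (yaw from -0.05 to 0.25); its -y side faces the camera.
- hood (a joint): Hinge of the black hood (150 mm deep in x, 170 mm wide, shell from 34 to 120 mm above the table when closed, yellow stripe on top). 0 = closed, 1.75 rad = open stop; it turns about the chamber's +y direction through point hood_hinge, so the front rises and goes back over the hinge. Closed by weight and spring: about 3 to 4 N upwards at the handle starts it, less as it rises; below about 1 rad it falls shut, past that the spring throws it to its open stop and holds it there.
- hood_hinge (a point): Middle of the hood's hinge axis, 75 mm behind the chamber's origin (chamber +x), 100 mm above the table.
- hood_handle (a point): Middle of the hood's handle, which moves with the hood: an orange round bar of 12 mm diameter, 120 mm long, along the chamber's y, held at its two ends 45 mm in front of the hood's front wall; 112 mm above the table when closed, nothing under it down to the base plate or table. 195 mm from the hinge axis. It can be pinched from above and turns between the fingers.
- camera: Fixed bench camera: grey body 110 x 70 x 80 mm (x, y, z), top 130 mm above the table, black lens of 34 mm radius sticking out 45 mm on its +y side, towards the sample. Origin: on the table under the middle of the body. Stands about 0.4 m from the chamber, on the chamber's -y side. On top besides the release: a flat shoe 4 mm high in the middle and a black dial 8 mm high on the +x half.
- release_top (a point): Centre of the upper face of the red release button (26 mm diameter), on the -x half of the camera's top (33 mm from its middle), 146 mm above the table when up and 13 mm above its steel collar; goes straight down 4.5 mm to the first click and another 4.5 mm to full, 9 mm in all.
- release_first (a joint): First stage of the release, m: 0 = up, 0.0045 = at the first click (half-pressed). Takes 1 N rising to 2.5 N.
- release_second (a joint): Second stage of the release, m: 0 = not fired, 0.0045 = fully down. Does not move until about 8 N, 10 N at full; then a hard stop. So 3 to 7 N on the button holds it half-pressed. Both stages spring back when let go.
- beam_stop: Loose beam stop, about 0.35 kg, 150 mm high, standing between camera and chamber: steel base disc 60 mm diameter and 12 mm high, 12 mm post, black plate 70 x 5 mm (x, y) from 50 to 115 mm up, and on top an orange grip block 20 x 20 mm from 115 to 150 mm up. Origin: centre of the underside; z up.
- park_pad: Fixed round parking pad, 100 mm diameter, 4 mm thick, yellow rim round black rubber. Origin: centre of the underside.
- lens: Bystander: lens in a black ring (76 mm diameter) on a 56 mm base, 133 mm high, orange tab on top. Origin under its middle.
- polariser: Bystander: green polariser in a black ring (76 mm diameter) on a 56 mm base, 133 mm high, yellow tab on top. Origin under its middle.
- iris: Bystander: iris in a black ring (56 mm diameter) on a 56 mm base, 123 mm high, blue tab on top. Origin under its middle.
- driver: Bystander: screwdriver, 170 mm long, lying on the table. Origin under its middle.
- cleaner: Bystander: small bottle, 44 mm diameter, 110 mm high. Origin under its middle.
- filter_box: Bystander: yellow box 70 x 90 x 50 mm (x, y, z). Origin under its middle.
There are look-alikes about, which are no part of the job. What is shaped like the beam_stop but brown or pink is not meant.

How it is judged (in metres and radians):
On the way, in this order (a step that is already met when the one before it is completed fails the run):
1. the beam stop stands on the parking pad, let go, and the hood is open and let go (value of joint hood above 1.5 rad and horizontal distance between beam_stop and park_pad below 0.022 m and height (world z) of beam_stop below 0.01 m and angle between beam_stop's own z axis and vertical below 0.1 rad and linear speed of beam_stop below 0.03 m/s and contact force between the fingers and beam_stop below 0.1 N and contact force between the fingers and hood below 0.1 N), for 0.2 s.
2. the release is half-pressed: first stage in, second not, held for 0.8 s (value of joint release_first above 0.0034 m and value of joint release_second below 0.0018 m), for 0.8 s.
3. the release is pressed fully down (value of joint release_second above 0.0038 m), for 0.05 s.
At the end, for the whole second after the job is handed in: The hood stays open beyond 1.5 rad; the beam stop stands upright (within 0.1 rad) and at rest on the parking pad, its centre within 22 mm of the pad's; the release has sprung back up (both stages within 1 mm) (value of joint hood above 1.5 rad and horizontal distance between beam_stop and park_pad below 0.022 m and height (world z) of beam_stop below 0.01 m and angle between beam_stop's own z axis and vertical below 0.1 rad and linear speed of beam_stop below 0.03 m/s and contact force between the fingers and beam_stop below 0.1 N and value of joint each of release_first, release_second below 0.001 m); the robot touches nothing.
It fails at once if the release is fired (second stage beyond 3 mm) while the hood is not open or the beam stop is not on its pad (value of joint release_second above 0.003 m and not (value of joint hood above 1.5 rad and (horizontal distance between beam_stop and park_pad below 0.022 m and height (world z) of beam_stop below 0.01 m and angle between beam_stop's own z axis and vertical below 0.1 rad))).
It fails at once if the beam stop is dropped or slammed on the pad (over 0.3 m/s within 30 mm of it) (horizontal distance between beam_stop and park_pad below 0.06 m and height (world z) of beam_stop below 0.034 m and linear speed of beam_stop above 0.3 m/s).
It fails at once if a bystander is shifted by more than 30 mm or tipped (distance of any of lens, polariser, iris, driver, cleaner, filter_box from where it was at the start of the episode above 0.03 m or angle between any of lens, polariser, iris, driver, cleaner, filter_box's own z axis and vertical above 0.35 rad).
It also fails if it takes over 72 s, if anything falls off the work surface, if the arm or the gripper's body presses on something with over 40 N, if the wrist force passes 120 N, or if a joint passes its speed limit or range.

ROBOT

A 6-joint arm with a two-finger parallel gripper is mounted at the origin on the work surface. World frame = base frame: x ahead of the robot, y to its left, z up, the work surface at z = 0. Lengths are in mm, angles in rad, forces in N, time in s.
With the tool pointing down it reaches from about 275 to 825 mm from the base axis. Payload 4.9 kg.
Tool frame: the origin (TCP) lies at the very end of the fingers, on their centre line; the grasp point (between the pads) lies 19 mm behind it; z points along the fingers, y is the direction in which the jaws open and shut (so a half turn about z gives the same grasp; the last joint's range is limited). The gripper opens to 85 mm and grips with 20 to 120 N. Pads are 22 mm wide; open, the fingers measure 114 mm over their backs; the gripper's body (76 mm by 85 mm) begins 54 mm behind the grasp point. The pads swing forward as they close: fully open they stand 13 mm farther back than shut.
Start: joints at [1.038, 0.326, -0.193, 1.052, 0, 1.437], TCP at [213.568, 506.86, 211.081] pointing down, gripper open.
Joint ranges: [-2.65, 2.65], [-0.97, 1.79], [-1.3, 1.35], [-1.93, 2.1], [-1.47, 1.37], [-3.14, 3.14]. Speed limits (rad/s): [2.57, 2.57, 3.14, 3.14, 3.14, 3.14].

INTERFACE

Orientations are given as [roll, pitch, yaw] about the fixed x, y, z axes, in that order (R = Rz(yaw) Ry(pitch) Rx(roll)).
In Python, from bench import bot, solve_ik, imaging gives the robot as it stands. Calls block until the motion is done:
- bot.move_ptp(position, orientation): joint-space move of the TCP to a pose.
- bot.movel(position, rot=None, max_speed=150, threshold=None): straight line of the TCP; rot=None keeps the orientation; max_speed is the mean speed in mm/s. With threshold (N) it stops when the force on the tool has changed by that much, and returns True; else False.
- bot.move_j(angles): joint-space move.
- bot.grip(opening, effort=None): opening from 0.0 (shut) to 1.0 (fully open); effort is the grip in N (None keeps the last); returns when the fingers have stopped.
- bot.dwell(seconds).
- solve_ik(position, orientation): joint angles nearest the present ones, or None.
- bot.get_state(): the state.
- imaging.capture(name): name is "scene" or "top" or "wrist"; returns the picture (420x560x3 uint8, blue, green, red); there is no depth.
- imaging.camera_model(name): a dict with "K" (3x3 intrinsics, pixels), "k1" (the pictures are not rectified: a ray, as slopes to the right and down, at radius r is drawn at 1 + k1 r^2 times it, then the intrinsics apply), "position" and "rotation" of the camera in the world. Camera axes: x right, y up, looking along -z (the intrinsics and any distortion apply to the point x, -y, -z); pixel columns grow to the right and rows downward; lengths in mm; the calibration is good to about 2 mm. A picture is of the moment at which its call begins: read the wrist's pose just before it. camera_model takes no time and is no camera call; for the wrist camera it gives the pose at the moment of the call.
A pose or a line that the arm cannot do raises bot.IKError and nothing moves.
- bot.sign_off(): hands the job in, once; it reports no verdict.
The state is a dict: "t": time; "qpos": joint angles; "joint_velocities": joint speeds; "effort": joint torques, N m; "tcp_pos": TCP position; "orientation": TCP orientation; "contact_force": force on the tool from outside, world axes, zero at the start; "wrist_torque": the same for the moment, N m; "opening": opening from 0.0 (shut) to 1.0 (fully open).
Only numpy, scipy, OpenCV 4.12 (cv2) and the standard library are available. Lean on these libraries where they do the work, as an engineer would, in place of code of your own. Each camera call takes 0.05 s, during which the arm holds its last target. There are 200 camera calls.

## Working session

There is one attempt and no reset: what is moved stays moved. The work goes in short steps, each a Python script; the robot and the scene stay as the last script left them, time stands still between calls to the robot, and variables do not carry over. Pictures are saved under pics/ and viewed, about 8 in all and at most 12, crops included, and the job is handed in when it is done.

```bash
mkdir -p pics; ls; cat > h.py <<'E'
import numpy as np, cv2
from bench import bot, solve_ik, imaging
def ray(m,u,v):
    K=np.array(m["K"]);p=np.array([(u-K[0,2])/K[0,0],(v-K[1,2])/K[1,1]])
    q=p.copy()
    for _ in range(30): q=p/(1+m["k1"]*(q@q))
    d=np.array(m["rotation"])@np.array([q[0],-q[1],-1.0])
    return np.array(m["position"],float),d/np.linalg.norm(d)
def onz(m,u,v,z):
    o,d=ray(m,u,v);return o+d*(z-o[2])/d[2]
def blobs(im,lo,hi,mn=15):
    h=cv2.cvtColor(im,cv2.COLOR_BGR2HSV);k=cv2.inRange(h,np.array(lo),np.array(hi))
    n,l,s,c=cv2.connectedComponentsWithStats(k)
    return [(np.round(c[i],1).tolist(),s[i].tolist()) for i in range(1,n) if s[i][4]>=mn]
E
python3 - <<'E'
from h import *
for n in("top","scene"):
    m=imaging.camera_model(n);im=imaging.capture(n);cv2.imwrite(f"pics/{n}0.png",im);print(n,m)
    cv2.imwrite(f"pics/{n}0b.png",cv2.resize(im,(800,600)))
E
```

```text
pics
top {'K': array([[384.56231718,   0.        , 288.46401209],
       [  0.        , 384.56231718, 209.67652351],
       [  0.        ,   0.        ,   1.        ]]), 'k1': 0.028968565888881373, 'position': array([465.43007022,  -1.89361795, 999.34330474]), 'rotation': array([ 0.1426856 , -0.0223323 , -1.56031961])}
scene {'K': array([[440.46503972,   0.        , 280.29963494],
       [  0.        , 440.46503972, 210.61777013],
       [  0.        ,   0.        ,   1.        ]]), 'k1': -0.13624064799706095, 'position': array([1229.24659919,  579.97371381,  745.51750359]), 'rotation': array([0.94699275, 0.00505729, 2.31609686])}
```

```bash
sed -i 's/np.array(m\["rotation"\])@/Rotation.from_euler("xyz",m["rotation"]).as_matrix()@/; 1a from scipy.spatial.transform import Rotation' h.py
```

```text
(no output)
```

View pics/top0b.png

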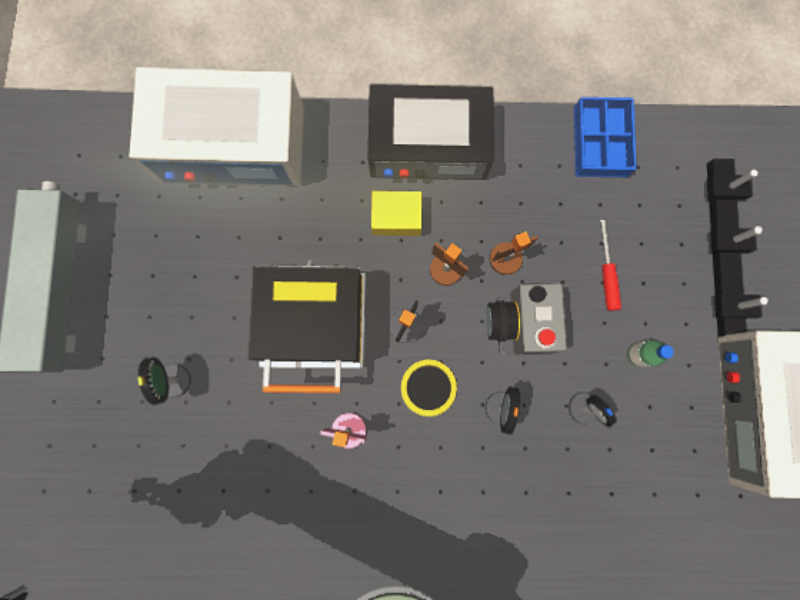

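View pics/scene0b.png

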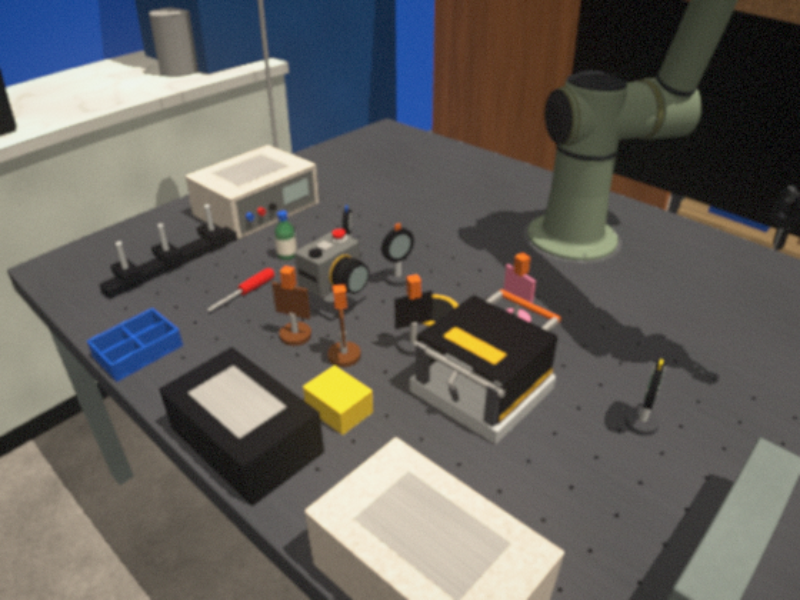

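Candidates for the beam stop in the top view (800 px scale) are the black plate with a grip at (407,318), browns at (447,262) and (510,255), and a pink one at (345,432). I choose the black one at (407,318), which stands between camera and chamber. The pad is at (429,388), the handle at (301,389) and the red release at (546,338).

```bash
python3 - <<'E'
from h import *
m=imaging.camera_model("top");im=cv2.imread("pics/top0.png")
s=560/800
def near(bl,u,v): return min(bl,key=lambda b:np.hypot(b[0][0]-u*s,b[0][1]-v*s))
org=blobs(im,(8,150,120),(18,255,255))
g=near(org,407,318);print("grip",g,onz(m,*g[0],148))
for b in org: print(b, onz(m,*b[0],148).round(0))
h=near(org,301,389);print("handle",h)
x,y,w,hh,_=h[1]
for u in (x,x+w): print(onz(m,u,h[0][1],112))
k=cv2.inRange(cv2.cvtColor(im,cv2.COLOR_BGR2HSV),(8,150,120),(18,255,255));ys,xs=np.where(k[y:y+hh,x:x+w]);L=cv2.fitLine(np.c_[xs+x,ys+y].astype(np.float32),2,0,.01,.01).ravel();print("line",L)
P=[onz(m,*(L[2:]+t*L[:2]),112)for t in(-25,25)];d=P[0]-P[1];print("hyaw",np.arctan2(-d[0],d[1]),onz(m,*L[2:],112))
r=near(blobs(im,(0,170,120),(4,255,255)),546,338);print("rel",r,onz(m,*r[0],146))
yl=[b for b in blobs(im,(24,120,120),(34,255,255))]
for b in yl: print("yel",b,onz(m,*b[0],4))
k=cv2.inRange(cv2.cvtColor(im,cv2.COLOR_BGR2HSV),(24,120,120),(34,255,255))
p=near(yl,429,388);x,y,w,hh,_=p[1];c=cv2.findContours(k[y:y+hh,x:x+w],0,1)[0];e=cv2.fitEllipse(max(c,key=len));print("pad",e,onz(m,e[0][0]+x,e[0][1]+y,4))
crop=im[150:320,160:420];cv2.imwrite("pics/crop.png",cv2.resize(crop,(780,510),interpolation=2))
# scene check
m2=imaging.camera_model("scene");i2=cv2.imread("pics/scene0.png")
for n,lo,hi,pt in(("grip",(5,150,120),(18,255,255),(414,287)),("rel",(0,170,120),(4,255,255),(338,234))):
    b=near(blobs(i2,lo,hi),*pt);print("scene",n,b,onz(m2,*b[0],133 if n=="grip" else 144))
E
```

```text
grip ([284.4, 222.5], [279, 217, 12, 12, 81]) [559.00073199 -10.88145343 148.        ]
([357.3, 177.1], [343, 162, 33, 30, 344]) [ 665. -175.  148.]
([315.3, 176.3], [304, 170, 19, 14, 115]) [665. -80. 148.]
([309.5, 190.8], [301, 180, 21, 19, 213]) [632. -67. 148.]
([323.8, 185.3], [321, 183, 7, 6, 15]) [645. -99. 148.]
([284.4, 222.5], [279, 217, 12, 12, 81]) [559. -11. 148.]
([210.6, 272.1], [184, 270, 54, 5, 255]) [449. 148. 148.]
([360.8, 288.0], [360, 285, 3, 7, 16]) [ 418. -179.  148.]
([237.9, 306.6], [233, 302, 11, 11, 88]) [376.  87. 148.]
handle ([210.6, 272.1], [184, 270, 54, 5, 255])
[447.47772339 214.11707272 112.        ]
[448.47540059  92.65516424 112.        ]
line [9.9999392e-01 3.4806232e-03 2.1058824e+02 2.7205490e+02]
hyaw 0.004754857341596643 [448.04864006 154.48153064 112.        ]
rel ([382.5, 235.6], [378, 231, 10, 10, 88]) [ 532.74421186 -229.91162556  146.        ]
yel ([277.1, 147.0], [260, 134, 35, 27, 941]) [777.587711     9.54236058   4.        ]
yel ([212.8, 203.5], [191, 197, 45, 14, 619]) [622.25018789 174.83069099   4.        ]
yel ([299.7, 270.9], [281, 251, 39, 40, 486]) [450.94560191 -53.01491278   4.        ]
yel ([98.0, 266.5], [97, 264, 3, 6, 16]) [457.76758847 454.92091982   4.        ]
pad ((18.751678466796875, 19.951858520507812), (38.39362716674805, 38.99761199951172), 176.21803283691406) [450.81621572 -53.14793476   4.        ]
scene grip ([290.0, 199.8], [285, 192, 10, 17, 132]) [556.23479589 -12.80064861 133.        ]
scene rel ([237.0, 162.7], [233, 160, 9, 6, 42]) [ 530.90341681 -231.65265891  144.        ]
```

View pics/crop.png

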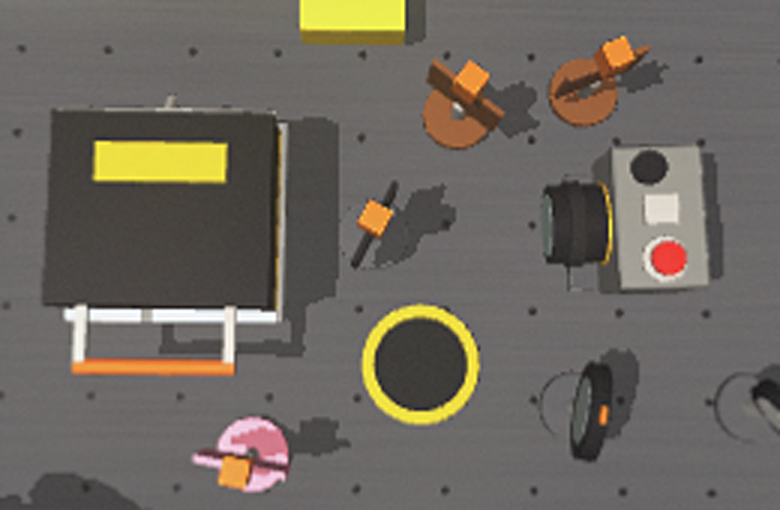

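The crop confirms the choice: black plate and orange grip at (375,217), no brown or pink, and a plate yaw of about -0.45. Next I hover over it and refine with the wrist camera.

```bash
python3 - <<'E'
from h import *
st=bot.get_state();print(st["orientation"],st["t"])
bot.grip(0.7,40)
bot.move_ptp([558,-12,260],[np.pi,0,-0.45])
m=imaging.camera_model("wrist");im=imaging.capture("wrist");cv2.imwrite("pics/w1.png",im);print(m)
for b in blobs(im,(6,140,100),(20,255,255),60):
    x,y,w,h,a=b[1];k=cv2.inRange(cv2.cvtColor(im,cv2.COLOR_BGR2HSV),(6,140,100),(20,255,255))[y:y+h,x:x+w]
    print(b,onz(m,*b[0],150).round(1))
st=bot.get_state();print(st["tcp_pos"],st["orientation"],st["t"])
E
```

```text
[-3.14000067e+00 -2.19454750e-04  2.74281984e+00] 0.1
{'K': array([[298.36122332,   0.        , 271.09407044],
       [  0.        , 298.36122332, 209.75758158],
       [  0.        ,   0.        ,   1.        ]]), 'k1': 0.02270996201757096, 'position': array([619.88446576, -40.15782515, 423.412845  ]), 'rotation': array([-2.71857382e-01,  1.29146827e-03, -2.02154179e+00])}
([359.1, 21.5], [337, 0, 49, 44, 1452]) [ 661.7 -138.4  150. ]
([291.3, 56.2], [255, 36, 71, 38, 1046]) [662.9 -79.2 150. ]
([283.4, 86.0], [264, 69, 44, 33, 919]) [645.1 -63.6 150. ]
([432.6, 99.0], [416, 81, 28, 38, 150]) [ 579.8 -173.6  150. ]
([209.5, 197.1], [183, 150, 56, 100, 304]) [587.7  40.1 150. ]
([272.2, 190.4], [261, 185, 21, 26, 164]) [567.9 -15.7 150. ]
([477.0, 246.6], [472, 240, 11, 15, 110]) [ 430.7 -170.8  150. ]
([212.6, 321.3], [197, 313, 37, 19, 244]) [468.1 102.4 150. ]
[557.97890897 -11.73206146 259.97752862] [-3.14158411e+00  6.28057626e-05 -4.49597192e-01] 4.0917
```

View pics/w1.png

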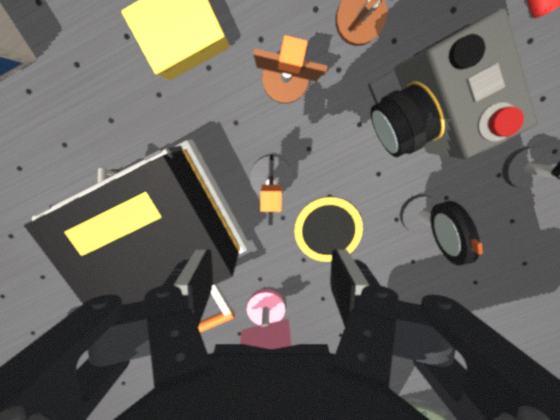

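Pad, hood and grip are where the top view put them. The plate runs vertically in the image through (271,198), so yaw -0.45 suits the jaws. Grasping now.

```bash
python3 - <<'E'
from h import *
bot.movel([558,-12,180],max_speed=150)
print(bot.movel([558,-12,115],max_speed=80,threshold=8))
bot.grip(0.0,50)
s0=bot.get_state();print(s0["opening"],s0["tcp_pos"],s0["contact_force"])
bot.movel([558,-12,160],max_speed=80)
s=bot.get_state();print(s["opening"],s["contact_force"])
bot.movel([451,-53,160],max_speed=120)
cv2.imwrite("pics/t2.png",imaging.capture("top"))
print(bot.movel([451,-53,128],max_speed=60))
print(bot.movel([451,-53,113],max_speed=15,threshold=3))
s=bot.get_state();print(s["tcp_pos"],s["contact_force"],s["t"])
im=imaging.capture("scene");cv2.imwrite("pics/s2.png",cv2.resize(im[130:330,180:460],(784,560),interpolation=2))
E
```

```text
False
0.22489342848256821 [558.59373298 -11.85357168 115.61040379] [1.25326246 1.06765136 3.73168116]
0.22176567885370782 [-0.05494373  0.04875117 -2.98486677]
False
True
[451.10334988 -52.80025701 119.53693123] [0.21723045 0.94366354 4.21027123] 9.3667
```

View pics/s2.png

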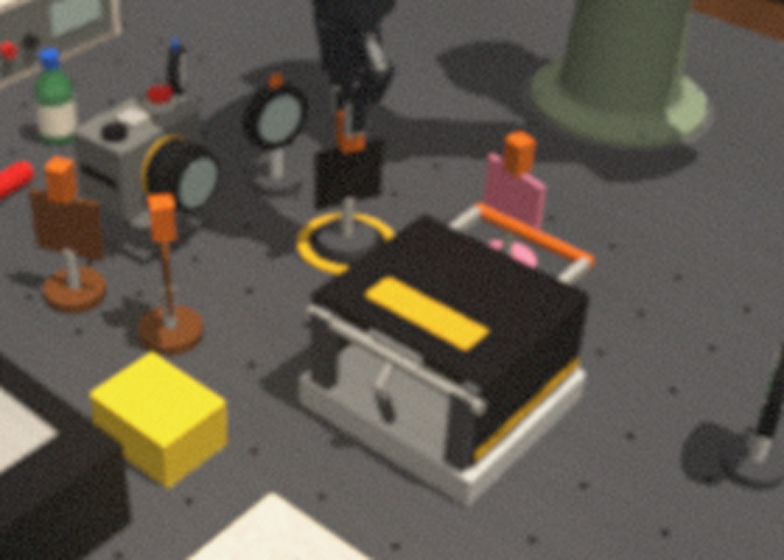

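The beam stop stands upright in the middle of the pad, at about (347,240) in the crop. I now let go and swing the hood up along its hinge arc.

```bash
python3 - <<'E'
from h import *
bot.grip(0.7); bot.movel([451,-53,240],max_speed=150)
h=np.array([448.,154.,112.]);cy=0.005;hx=np.array([np.cos(cy),np.sin(cy),0])
H=h+hx*194.6-[0,0,12]
def P(th): a=th+.0616; return H-hx*195*np.cos(a)+np.array([0,0,195*np.sin(a)])-[0,0,19]
best=min(((y,solve_ik(P(1.7),[np.pi,0,y]),solve_ik(P(0),[np.pi,0,y])) for y in(np.pi/2+cy,-np.pi/2+cy)),key=lambda r:9 if r[1] is None or r[2] is None else abs(r[2][5]))
print(best); o=[np.pi,0,best[0]]
m=imaging.camera_model("top");im=imaging.capture("top")
for b in blobs(im,(8,150,120),(18,255,255)):print(b[1],onz(m,*b[0],152).round(1))
bot.move_ptp(P(0)+[0,0,80],o)
bot.grip(0.42,30)
print(bot.movel(P(0),max_speed=80,threshold=10))
bot.grip(0.0,35);s=bot.get_state();print(s["opening"],s["tcp_pos"],s["contact_force"],s["t"])
im=imaging.capture("wrist");cv2.imwrite("pics/w3.png",im)
E
```

```text
(-1.5657963267948967, array([ 0.11868478,  0.59745171,  0.39052206,  1.36386668,  0.        ,
       -1.45711155]), array([ 0.17511228,  0.30934453, -0.55514104,  0.70631076,  0.        ,
       -1.40068404]))
[343, 163, 33, 18, 180] [ 679.7 -178.3  152. ]
[305, 170, 18, 14, 106] [665.  -79.6 152. ]
[301, 180, 21, 19, 211] [631.1 -66.1 152. ]
[344, 180, 21, 12, 151] [ 644.7 -168.7  152. ]
[184, 270, 54, 5, 255] [448.7 147.4 152. ]
[233, 302, 11, 11, 89] [376.4  86.6 152. ]
False
0.10207650641018155 [447.14099967 154.07999593  93.54618646] [-3.58117673 -0.37026853  5.76275714] 14.1833
```

View pics/w3.png

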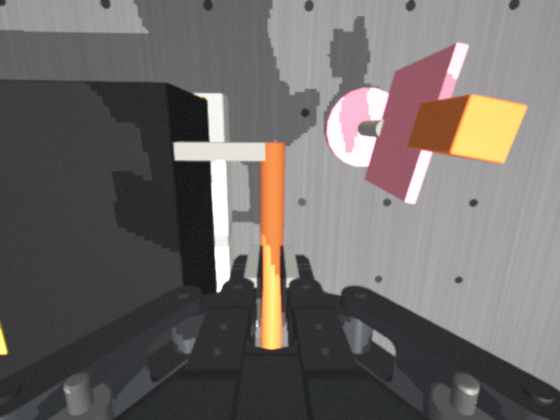

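The bar is between the pads (column 271). The pink stop is clear. Now swinging it up.

```bash
python3 - <<'E'
from h import *
h=np.array([447.4,154.,112.5]);cy=0.005;hx=np.array([np.cos(cy),np.sin(cy),0])
H=h+hx*194.6-[0,0,12]
def P(th): a=th+.0616; return H-hx*195*np.cos(a)+np.array([0,0,195*np.sin(a)])-[0,0,19]
for th in np.r_[0.08,np.arange(.2,1.65,.12),1.68]:
    bot.movel(P(th),max_speed=100)
    s=bot.get_state();f=np.array(s["contact_force"]);print(round(th,2),s["opening"].__round__(3),f.round(1),s["t"])
    if np.linalg.norm(f)>35 or s["opening"]<.03: break
cv2.imwrite("pics/s4.png",cv2.resize(imaging.capture("scene")[100:310,220:500],(784,588),interpolation=2))
E
```

```text
0.08 0.001 [-0.4  0.4 -0.5] 14.5417
```

View pics/s4.png

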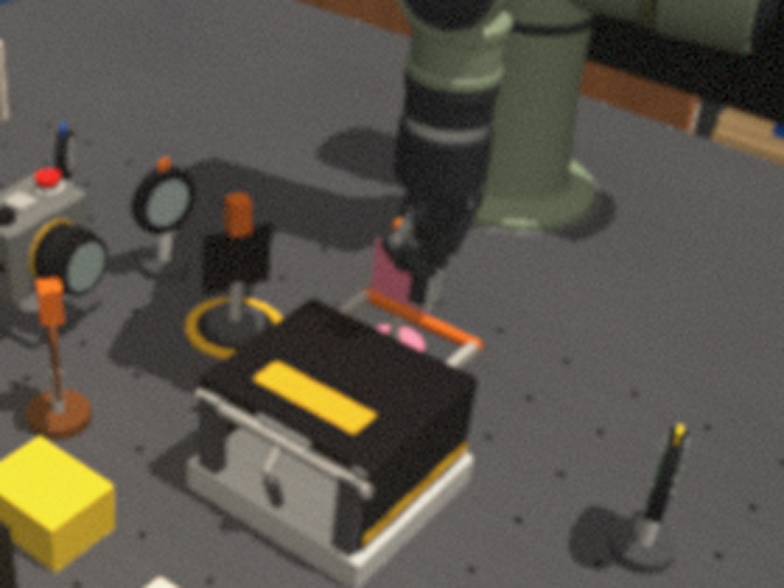

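The bar slipped out at the fingertips and the hood is still closed. I regrasp about 11 mm deeper with more force.

```bash
cat > swing.py <<'E'
from h import *
import sys
dz=float(sys.argv[1]);eff=float(sys.argv[2])
h=np.array([447.6,154.,112.]);cy=0.005;hx=np.array([np.cos(cy),np.sin(cy),0])
H=h+hx*194.6-[0,0,12]
def P(th): a=th+.0616; return H-hx*195*np.cos(a)+np.array([0,0,195*np.sin(a)])-[0,0,dz]
p=bot.get_state()["tcp_pos"];bot.movel([p[0],p[1],150])
bot.grip(0.42)
print(bot.movel(P(0),max_speed=80,threshold=10),bot.get_state()["tcp_pos"])
bot.grip(0.0,eff);bot.dwell(.2);s=bot.get_state();print(s["opening"],s["contact_force"],s["tcp_pos"])
for th in np.r_[0.04,.1,np.arange(.2,1.65,.12),1.68]:
    bot.movel(P(th),max_speed=90)
    s=bot.get_state();f=np.array(s["contact_force"]);print(round(th,2),round(s["opening"],3),f.round(1),round(s["t"],1))
    if np.linalg.norm(f)>35 or s["opening"]<.03: break
E
python3 swing.py 30 60
```

```text
False [448.0072087  154.07341292  82.38959821]
0.11223060881972777 [-4.05064098  0.02503099  5.74756473] [447.09097498 154.10813557  82.66384177]
0.04 0.108 [-1.2  1.3 -3.2] 17.2
0.1 0.108 [-2.9 -0.2 -2.9] 17.5
0.2 0.11 [-5.   0.4 -3.3] 17.9
0.32 0.109 [-6.6  0.4 -4. ] 18.3
0.44 0.11 [-8.   0.4  0.8] 18.7
0.56 0.111 [-12.4   0.    6.4] 19.1
0.68 0.115 [-15.6  -0.5   9.5] 19.5
0.8 0.11 [-18.2  -1.2  16.3] 19.9
0.92 0.107 [-16.5  -1.5  21.4] 20.4
1.04 0.11 [-11.7  -1.4  19.1] 20.8
1.16 0.106 [-3.1 -1.5 12.7] 21.2
1.28 0.113 [-1.9  0.4  8.8] 21.6
1.4 0.109 [-1.5 -1.7  7.3] 22.0
1.52 0.108 [ 2.3 -3.6  3.5] 22.4
1.64 0.112 [ 3.  -3.7  4. ] 22.8
1.68 0.107 [ 0.8 -4.3  4.1] 23.1
```

Now held at about 1.68 rad. Release, lift and check.

```bash
python3 - <<'E'
from h import *
bot.grip(0.45);p=bot.get_state()["tcp_pos"];bot.dwell(.3)
print(p,bot.movel([p[0],p[1],p[2]+75],max_speed=120,threshold=15))
bot.move_ptp([500,0,330],[np.pi,0,-np.pi/2])
bot.move_ptp([532,-150,260],[np.pi,0,-np.pi/2])
bot.grip(0.0,30)
m=imaging.camera_model("wrist");w=imaging.capture("wrist");print("wrist",m["position"],m["rotation"])
for b in blobs(w,(0,170,100),(4,255,255),40): print(b[0],b[1],onz(m,*b[0],146).round(1))
s=bot.get_state();print(s["t"],s["tcp_pos"])
a=imaging.capture("top");c=imaging.capture("scene")
cv2.imwrite("pics/t5.png",np.hstack([cv2.resize(c,(400,300)),cv2.resize(w,(400,300))]))
cv2.imwrite("pics/t5.png",np.vstack([cv2.imread("pics/t5.png"),np.hstack([cv2.resize(a,(400,300)),cv2.resize(a[220:310,230:350],(400,300))])]))
E
```

```text
[674.92714063 155.78277749 261.57847191] False
wrist [ 532.86892916 -216.23163408  423.91595034] [-2.72452794e-01  9.38602579e-04  3.14139355e+00]
[272.0, 110.8] [259, 97, 27, 28, 561] [ 532.3 -229.3  146. ]
[58.2, 281.9] [50, 277, 16, 13, 134] [751.2 -61.9 146. ]
26.65 [ 532.09019832 -149.60539699  260.34124901]
```

View pics/t5.png

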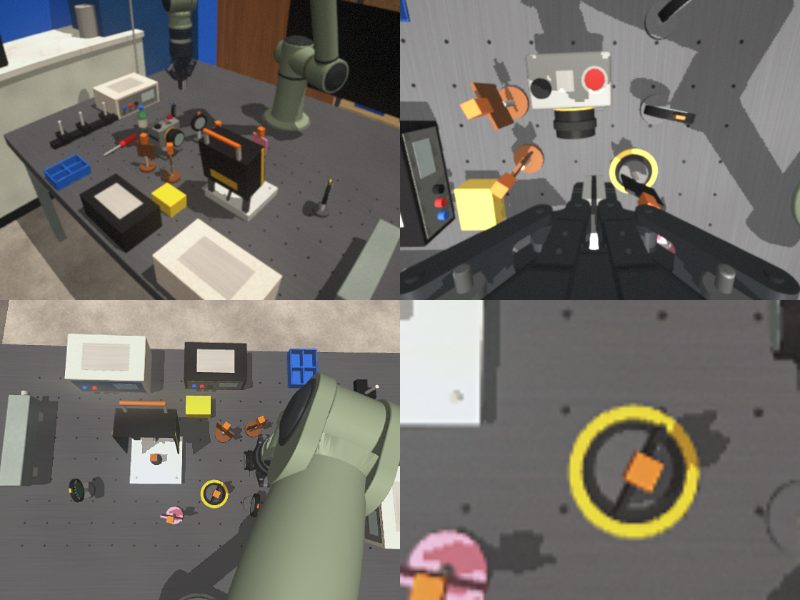

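The hood stands up and clear, and the beam stop is centred on the pad. Before shooting, the script checks the hood angle and the stop's offset by numbers. The red release is at (532.4,-229.5) from both views.

```bash
python3 - <<'E'
from h import *
m=imaging.camera_model("top");im=imaging.capture("top")
for b in blobs(im,(8,150,100),(18,255,255)):
    if b[1][2]>40 and b[0][0]<260: print("handle",b,"z290",onz(m,*b[0],290).round(1),"expect x~688 at 1.75, ~650 at 1.55")
    if abs(b[0][0]-300)<20 and abs(b[0][1]-270)<20: print("grip",onz(m,*b[0],154).round(1),"pad 451,-53")
bot.movel([532.4,-229.5,175],max_speed=120)
bot.movel([532.4,-229.5,151],max_speed=60)
bot.dwell(.3);f0=np.array(bot.get_state()["contact_force"])
z=151;prev=0
while z>138:
    z-=.5;bot.movel([532.4,-229.5,z],max_speed=10)
    s=bot.get_state();f=s["contact_force"][2]-f0[2];print(z,round(s["tcp_pos"][2],2),round(f,2))
    if f>3.8: break
bot.dwell(.4);s=bot.get_state();print("hold",s["tcp_pos"],np.array(s["contact_force"])-f0,s["t"])
E
```

```text
handle ([199.9, 144.2], [167, 141, 65, 7, 358]) z290 [690.6 152.6 290. ] expect x~688 at 1.75, ~650 at 1.55
grip [452.8 -51.6 154. ] pad 451,-53
150.5 150.54 -0.07
150.0 149.95 -1.04
149.5 149.45 -0.4
149.0 148.96 0.24
148.5 148.46 0.13
148.0 147.95 0.52
147.5 147.44 0.29
147.0 146.96 -0.24
146.5 146.47 0.29
146.0 145.96 0.2
145.5 145.44 0.07
145.0 144.96 -0.06
144.5 144.47 0.57
144.0 143.97 -0.32
143.5 143.45 0.08
143.0 142.96 0.56
142.5 142.45 -0.0
142.0 141.95 -0.3
141.5 141.49 -0.66
141.0 140.96 -0.06
140.5 140.46 -0.2
140.0 139.93 0.62
139.5 139.46 0.67
139.0 138.97 -0.16
138.5 138.46 0.27
138.0 137.97 0.45
hold [ 532.39929691 -229.49952244  138.03331954] [0.75069704 0.37340553 0.59592258] 35.6667
```

```bash
python3 - <<'E'
from h import *
print(bot.get_state()["opening"])
w=imaging.capture("wrist");c=imaging.capture("scene")
cv2.imwrite("pics/w6.png",np.hstack([cv2.resize(w[80:380,150:400],(400,480)),cv2.resize(c[110:230,190:290],(400,480),interpolation=2)]))
E
```

```text
-4.878695136260145e-05
```

View pics/w6.png

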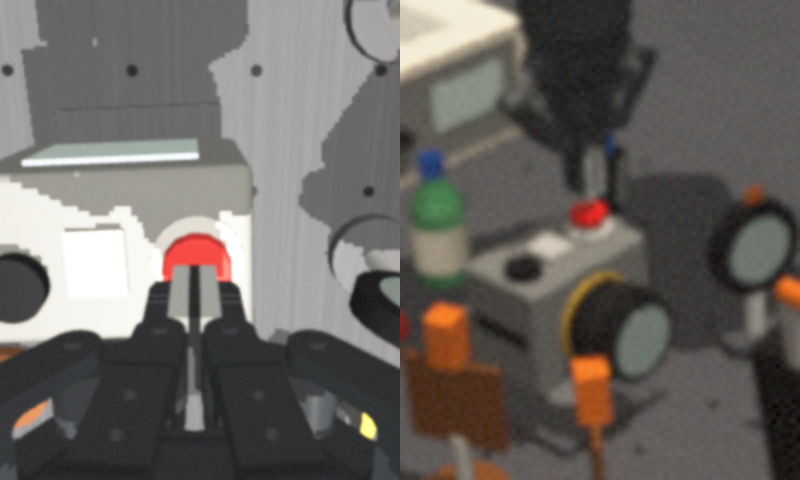

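The shut fingers sit centred just above the red cap in both views; the real fingertips are simply about 10 mm higher than reported, consistent with the handle slip. I continue down under force control.

```bash
python3 - <<'E'
from h import *
def F(n=5):
    r=[]
    for _ in range(n): bot.dwell(.02);r.append(bot.get_state()["contact_force"][2])
    return np.mean(r)
x,y=532.4,-229.5
f0=F(8);z=138.
while z>122:
    z-=.5;bot.movel([x,y,z],max_speed=10);f=F(3)-f0;print(z,round(f,2),end="; ")
    if f>3.6: break
print("hold",z,F(8)-f0,bot.get_state()["t"])
E
```

```text
137.5 0.39; 137.0 -0.06; 136.5 0.23; 136.0 0.07; 135.5 0.17; 135.0 -0.12; 134.5 0.32; 134.0 -0.34; 133.5 0.05; 133.0 -0.08; 132.5 -0.2; 132.0 -0.43; 131.5 0.02; 131.0 0.02; 130.5 0.21; 130.0 0.18; 129.5 0.29; 129.0 0.02; 128.5 0.04; 128.0 -0.25; 127.5 -0.06; 127.0 -0.08; 126.5 -0.01; 126.0 0.21; 125.5 1.51; 125.0 0.81; 124.5 1.53; 124.0 1.86; 123.5 1.92; 123.0 2.13; 122.5 1.87; 122.0 1.72; hold 122.0 1.8839643867230742 45.6333
```

Contact came at about 125.7 with the 1 to 2.5 N spring profile. I go on to the first click, hold, shoot and release.

```bash
python3 - <<'E'
from h import *
def F(n=4):
    r=[]
    for _ in range(n): bot.dwell(.02);r.append(bot.get_state()["contact_force"][2])
    return np.mean(r)
x,y=532.4,-229.5
b=0.0;z=122.
while z>117:
    z-=.3;bot.movel([x,y,z],max_speed=10);f=F(3);print(round(z,1),round(f,2),end="; ")
    if f>4.2: break
if f>7.3: z+=.2;bot.movel([x,y,z],max_speed=10)
for _ in range(4): bot.dwell(.3);print("hold",round(z,1),F(4),bot.get_state()["t"])
E
```

```text
121.7 2.22; 121.4 2.48; 121.1 4.05; 120.8 6.97; hold 120.8 6.591492135429159 47.2
hold 120.8 6.961435853601377 47.5667
hold 120.8 6.176770773359541 47.9333
hold 120.8 7.022046038086575 48.3
```

```bash
python3 - <<'E'
from h import *
x,y=532.4,-229.5
bot.movel([x,y,117.5],max_speed=15);z=117.5
while z>113.5:
    z-=.3;bot.movel([x,y,z],max_speed=10);bot.dwell(.04);f=bot.get_state()["contact_force"][2];print(round(z,1),round(f,2),end="; ")
    if f>15: break
bot.dwell(.2);bot.movel([x,y,135],max_speed=40);bot.movel([x,y,230],max_speed=120)
bot.dwell(.2);s=bot.get_state();print(s["t"],s["contact_force"])
m=imaging.camera_model("top");im=imaging.capture("top");c=imaging.capture("scene")
for b in blobs(im,(8,150,100),(18,255,255)):
    if b[1][2]>40 and b[0][0]<260: print("handle",onz(m,*b[0],290).round(1))
    if abs(b[0][0]-300)<20 and abs(b[0][1]-270)<20: print("grip",onz(m,*b[0],154).round(1))
m2=imaging.camera_model("scene")
for b in blobs(c,(0,170,120),(4,255,255)): print("red",b,onz(m2,*b[0],144).round(1))
cv2.imwrite("pics/s7.png",cv2.resize(c,(800,600)))
E
```

```text
117.2 9.11; 116.9 9.98; 116.6 9.89; 116.3 9.38; 116.0 9.19; 115.7 9.41; 115.4 11.84; 115.1 13.51; 114.8 14.78; 114.5 17.02; 53.5833 [-0.57147672  0.34189545 -0.32751151]
handle [690.6 152.4 290. ]
grip [453.  -51.6 154. ]
red ([182.6, 147.6], [181, 146, 4, 5, 16]) [ 577.  -419.7  144. ]
red ([237.0, 162.7], [233, 160, 9, 6, 42]) [ 530.9 -231.7  144. ]
red ([178.7, 196.0], [168, 188, 23, 17, 175]) [ 740.8 -217.2  144. ]
```

View pics/s7.png

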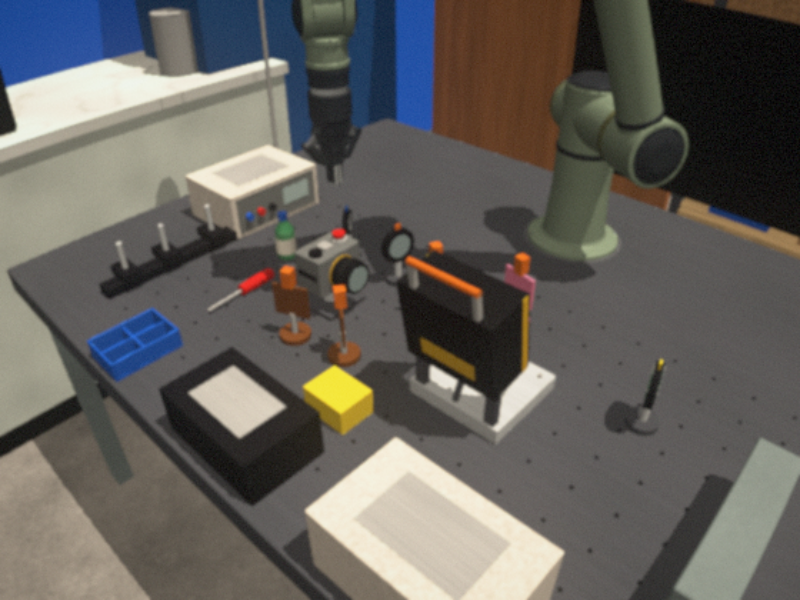

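The hood is open, with its handle up at (440,275). The release is back up at the same pixel as at the start, the other objects stand where they were, and the robot is clear of everything.

```bash
python3 -c "
from bench import bot
bot.sign_off()"
```

```text
the job is handed in; nothing more can be done
```

The picture was taken and the job handed in at about 54 s of the 72 s allowed. The sign-off reports no verdict, so what follows is from my own checks.

- **Beam stop:** I set it on the pad with a force-guarded descent. It stands upright, with its grip measured about 2 mm from the pad centre.
- **Hood:** It is open at about 1.75 rad. The handle was measured at x = 690.6 mm, against 688 mm expected at the open stop.
- **Release:** I held it at the first click at 6–7 N for more than 1.2 s, then pressed it to its hard stop at 17 N and let go. It is back at its starting pixel in the scene camera.
- **Robot and bystanders:** The robot is clear, with contact force near zero. By eye in the last picture, no bystander has moved or tipped.

Two things did not go as planned:
- **First grasp of the hood handle:** The bar slipped out at the fingertips and the hood fell back shut. A grasp about 11 mm deeper held.
- **Fingertip height:** Contact with the release came about 20 mm lower than the reported TCP height implied, so I pressed by force instead of by position. I did not find the cause.

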